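# Strip the jammed dust cover off a movement stand

## Task

The white dust cover has jammed on the watch-movement stand beneath it. Hold the cover by its bar and slide the two along the bench, without lifting or tipping the stand, fully home into the steel stripping fork so that the jaws trap the stand's foot, then pull the cover straight up off the stand, leaving the stand home in the fork. Lower the cover, rim down, all of it onto the round rubber pad, let go only when it rests there, and leave the blue tray, the loupe, the small lid and the oil bottle where they are.

Things in the scene. Friction and masses are not known exactly. Their poses are not given: they have to be found in the camera images.
- cover_mid (a point): White plastic dust cover: round cap, open below, 92 mm across, 30 mm from rim to flat top; on it an upright flat-sided bar grip 60 long, 22 thick, 38 mm tall. About 140 g. Point on its axis, half-way up, 34 mm above the rim (bar: from 4 mm below to 34 mm above the point). x along the bar, z up. Starts jammed on the stand, rim 20 mm above the bench, sprung pads inside rubbing with 7 to 11 N for 20 mm of lift.
- stand_mid (a point): Aluminium movement stand under the cover: round foot 116 mm across, 6 mm thick, on the bench; above it a column 80 mm across up to 46 mm. 14 mm of bare column shows between foot and cover rim. 0.2 to 0.4 kg, loose, slides on the bench; lighter than the cover's rub, so a bare lift takes it along. Point on its axis, 23 mm above its underside (31 mm below the cover's point at the start); z up.
- fork: Low steel U-shaped stripping fork fixed on the bench, 15 mm high, no floor. Origin: on the bench, at the stand's axis when home (1 mm short of the back stop). Open towards its own -x: push in along +x. Jaws overhang from 9 to 15 mm height, from x = -45 mm inward, 88 mm apart: the bare column passes between them (4 mm spare a side), the foot under them (channel 126 mm wide).
- fork_mouth (a point): Point on the bench midway between the tips of the fork's two guide wings, at x = -97 mm, y = 0 of the fork, axes as the fork's. The wings are 12 mm high and flare from 126 mm apart at x = -53 mm to about 190 mm apart here. The fork is 166 mm wide behind them and ends at x = +80 mm.
- pad_top (a point): Plain round dark rubber pad fixed on the bench, 160 mm across, 6 mm thick. This point is the centre of its top; z up.
- tray_mid (a point): Shallow round blue plastic tray, 130 mm across, 18 mm high; point at its centre, 9 mm above the bench.
- loupe_mid (a point): Black eyeglass loupe, a blunt cone 40 mm across and 34 mm high; point at its centre.
- lid_mid (a point): Flat round white lid, 80 mm across, only 14 mm high, lying on the bench; point at its centre.
- oil_mid (a point): Small amber bottle, 32 mm across, 75 mm high, standing; point at its centre.
There are look-alikes about, which are no part of the job. What is shaped like the part that bears stand_mid but purple or red is not meant.

How it is judged:
By the outcome, as a careful person would: the job done as asked, in the order asked, and still so for the second after the job is handed in, with the robot touching nothing.
It also fails if it takes over 58 s, if anything falls off the work surface, if the arm or the gripper's body presses on something with over 40 N, if the wrist force passes 120 N, or if a joint passes its speed limit or range.

## Robot

A 6-joint arm with a two-finger parallel gripper is mounted at the origin on the work surface. World frame = base frame: x ahead of the robot, y to its left, z up, the work surface at z = 0. Lengths are in mm, angles in degrees, forces in N, time in s.
With the tool pointing down it reaches from about 300 to 850 mm from the base axis. Payload 4.2 kg.
Tool frame: the origin (TCP) lies on the centre line of the jaws, within the pads' length; the fingertips stand 14 mm ahead of it and the grasp point (between the pads) lies 5 mm behind it (env.finger_overhang is the z of the fingertips in the tool frame, in mm); z points along the fingers, y is the line along which they close (so a half turn about z gives the same grasp; the last joint's range is limited). The gripper opens to 91 mm and grips with 3 to 60 N. Pads are 32 mm wide; open, the fingers measure 118 mm over their backs; the gripper's body (76 mm by 178 mm) begins 60 mm behind the grasp point.
Start: joints at [72.365, 18.312, 89.639, -0, 72.044, -1.146], TCP at [163.212, 551.365, 227.976] pointing down, gripper open.
Joint ranges: [-177.97, 177.97], [-48.28, 115.42], [12.27, 149.76], [-77.06, 257.06], [2.81, 150.46], [-146.56, 146.56]. Speed limits (degrees/s): [147.25, 147.25, 180, 180, 180, 180].

## Interface

Orientations are given as [roll, pitch, yaw] about the fixed x, y, z axes, in that order (R = Rz(yaw) Ry(pitch) Rx(roll)).
In Python, from workcell import sensors, viewer, env gives the robot as it stands. The module is installed in compiled form; this text tells all that it offers.
- The arm moves only by the tool step_arm, never from a script. Its argument "plan" is one flat list of numbers, 6 for each row, row after row: the shift along the tool's x, y, z in cm, then the turn, a rotation vector about the tool's x, y, z in rad. In form: [x, y, z, wx, wy, wz, x, y, z, wx, wy, wz, ...]. A call has 1 to 5 rows; each row shifts and turns the commanded pose from where the row before left it, along the tool's axes as they then stand; what a row does not reach is not made up. A row lasts 1/12 s, in which the tool goes at most 41.7 mm and 7.16 degrees, less where a joint would pass 70% of its speed; a pose out of reach is approached as far as the arm can. A call is refused whole if a number of a shift passes 4.17 or a number of a turn 0.125, either way. A call with a gripper value outside its range is refused whole. "hand" is the finger opening in cm, from 0 to 9.12, set as the call begins (left out, the last holds). The fingers move at their own pace and stop on an object; "newtons" is the grip in N (left out, the last holds). Time passes only in rows, so rows that do not move let the fingers close. It gives the time, the measured TCP pose, the force, the opening and the grip force at its end, in the units of the state.
- sensors.state(): the state, without advancing time (a new reading comes with each control period).
- viewer.grab_frame(name): name is "side" or "top" or "wrist"; returns a dict with "img" (400x640x3 uint8, red, green, blue), "fx", "fy", "cx", "cy" (pixels), "position" and "attitude" of the camera in the world. Camera axes: x right, y down, z forward; pixel columns grow to the right and rows downward; lengths in mm; the calibration is good to about 2 mm. The wrist camera is an equidistant fisheye: a pixel r from the principal point sees the ray r / f radians off the axis. A picture is of the moment at which its call begins. There is no depth.
- env.job_done(): hands the job in; it is judged then, once.
Trained networks look in a picture, given as the dict that the camera call returned (one of the last four; its "shot" number tells which), for a name from the list of things; names that differ only in an ending like _2 or _b are one class to them, and where a whole thing is asked for, a point or a joint stands for the part that bears it (a point fixed in the world has none). Each returns a list of dicts, best first, with "score" (0 to 1); they miss things now and then, are a little off and sometimes report something else, mostly with a low value. They report only what shows in the picture. A call takes as long as a camera call. They do not tell look-alikes from the thing itself.
- viewer.boxes_of(name, picture): "location" ([column, row] in pixels, amid what is visible of it).
- viewer.pinpoint(name, picture): "location" ([column, row] in pixels: a listed point, or the origin of a listed thing).
The state is a dict: "time_s": time; "qpos": joint angles; "qvel": joint speeds; "effort": joint torques, N m; "ee_pos": TCP position; "ee_rot": TCP orientation; "force": force on the tool from outside, world axes, zero at the start; "torque": the same for the moment, N m; "gripper_width": finger opening in mm; "gripper_force": force on a finger pad.
Only numpy, scipy, OpenCV 4.12 (cv2) and the standard library are available. Lean on these libraries where they do the work, as an engineer would, in place of code of your own. Each camera call takes 0.05 s, during which the arm holds its last target. There are 200 camera calls.

## Working session

There is one attempt and no reset: what is moved stays moved. The work goes in short steps, Python scripts to look and compute and a tool call to move; the robot and the scene stay as the last step left them, time stands still between calls to the robot, and variables do not carry over. Pictures are saved under pics/ and viewed, at most 10 in all, crops included, and the job is handed in when it is done.

Besides the shell and the picture viewer there is one more tool, called after "Call:" as name(argument=value, ...), one argument or row to a line, values as JSON. step_arm: Moves the arm, as the interface text tells. Its arguments: {"type":"object","properties":{"plan":{"type":"array","items":{"type":"number"}},"hand":{"type":"number"},"newtons":{"type":"number"}},"required":["plan"]}

```bash
mkdir -p pics; cat > h.py <<'E'
import numpy as np, cv2
from workcell import sensors, viewer, env
from scipy.spatial.transform import Rotation as R
def rot(a):
    a=np.array(a,float)
    if a.shape==(3,3): return a
    if a.size==4: return R.from_quat(a).as_matrix()
    return R.from_euler('xyz',a,degrees=True).as_matrix()
def ray(p,uv,fish=False):
    d=np.array([(uv[0]-p['cx'])/p['fx'],(uv[1]-p['cy'])/p['fy'],1.])
    if fish:
        r=np.hypot(d[0],d[1]); d=np.array([*(d[:2]/max(r,1e-9)*np.sin(r)),np.cos(r)])
    return np.array(p['position'],float), rot(p['attitude'])@d
def atz(p,uv,z,fish=False):
    o,d=ray(p,uv,fish); return o+d*(z-o[2])/d[2]
def proj(p,X):
    c=rot(p['attitude']).T@(np.array(X,float)-p['position']); return c[:2]/c[2]*[p['fx'],p['fy']]+[p['cx'],p['cy']]
def save(p,n,crop=None,s=1):
    im=p['img'][:,:,::-1]
    if crop: im=im[crop[1]:crop[3],crop[0]:crop[2]]
    cv2.imwrite('pics/'+n,cv2.resize(im,None,fx=s,fy=s,interpolation=cv2.INTER_CUBIC))
E
cat > a.py <<'E'
from h import *
Z=dict(cover_mid=54,stand_mid=23,fork=0,fork_mouth=0,pad_top=6,tray_mid=9,loupe_mid=17,lid_mid=7,oil_mid=37.5)
for cam in('top','side'):
    p=viewer.grab_frame(cam); save(p,cam+'0.png')
    print(cam,{k:np.round(v,3).tolist() if not isinstance(v,(int,float)) else v for k,v in p.items() if k!='img'})
    for n,z in Z.items():
        print(n,[(round(d['score'],2),np.round(d['location']).tolist(),np.round(atz(p,d['location'],z)[:2]).tolist()) for d in viewer.pinpoint(n,p)[:3]])
print(sensors.state())
E
python3 a.py
```

```text
top {'fx': 361.5895048183451, 'fy': 361.5895048183451, 'cx': 316.5742849200243, 'cy': 204.5476135801043, 'position': [278.921, -57.28, 1192.845], 'attitude': [-167.064, 0.175, -91.287], 'shot': 1}
cover_mid [(0.69, [396.0, 232.0], [444.0, -311.0]), (0.58, [383.0, 162.0], [680.0, -283.0])]
stand_mid [(0.92, [357.0, 179.0], [634.0, -198.0]), (0.83, [485.0, 270.0], [320.0, -590.0]), (0.79, [480.0, 220.0], [484.0, -596.0])]
fork [(0.79, [291.0, 173.0], [667.0, 26.0])]
fork_mouth []
pad_top [(0.75, [204.0, 220.0], [509.0, 319.0]), (0.43, [380.0, 163.0], [695.0, -281.0])]
tray_mid [(0.68, [214.0, 152.0], [746.0, 293.0])]
loupe_mid [(0.68, [380.0, 163.0], [691.0, -282.0]), (0.44, [287.0, 173.0], [662.0, 37.0])]
lid_mid [(0.66, [419.0, 171.0], [661.0, -413.0])]
oil_mid [(0.69, [163.0, 180.0], [640.0, 450.0])]
side {'fx': 441.3181419040243, 'fy': 441.3181419040243, 'cx': 314.71247466781904, 'cy': 198.34304343734888, 'position': [404.982, 1029.184, 1167.879], 'attitude': [-135.476, 1.082, -175.351], 'shot': 2}
cover_mid [(0.88, [336.0, 155.0], [451.0, -305.0])]
stand_mid [(0.88, [371.0, 122.0]
[... 423 characters left out ...]
0, 333.0], [636.0, 456.0])]
{'time_s': 1.0, 'qpos': array([ 7.23653082e+01,  1.83105255e+01,  8.96361753e+01,  7.33435409e-04,
        7.20420664e+01, -1.14674840e+00]), 'qvel': array([-0.04888425, -0.03073006,  0.00848722,  0.05032269, -0.01336643,
       -0.01843327]), 'effort': array([ 8.07049964e-04, -4.12362027e+01, -2.32234508e+01,  7.28784478e-02,
        3.73803335e-02,  1.83131249e-05]), 'ee_pos': array([163.2107004 , 551.39986776, 228.00889638]), 'ee_rot': array([ 1.79988755e+02, -4.72804674e-04,  1.63511831e+02]), 'force': array([0.03134221, 0.158341  , 0.06830205]), 'torque': array([ 0.0015237 , -0.00708768, -0.03404975]), 'gripper_force': 0.0, 'gripper_width': 90.85012212450144}
```

View pics/top0.png

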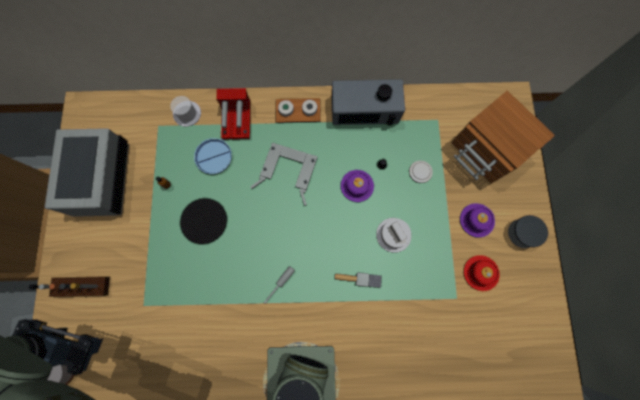

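View pics/side0.png

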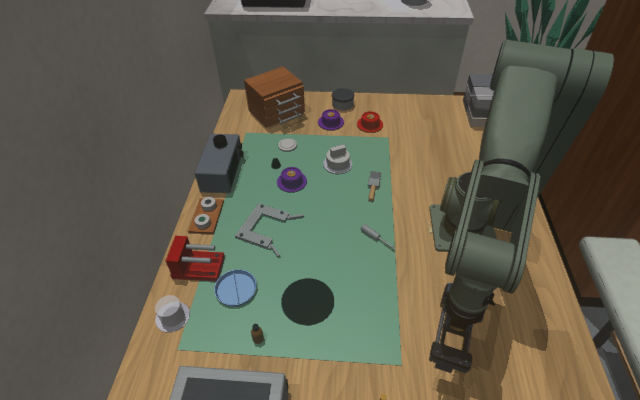

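The top view shows the cover at about (395,234) and the pad at (204,221). The fork is at (288,168) and opens towards the robot, with wing tips at (254,188) and (305,206). A purple look-alike stands at (357,185). The side view agrees: cover (338,157), fork (263,225), pad (307,301). Next I'll move over the fork and look with the wrist camera.

```bash
cat >> h.py <<'E'
def plan(tgt,yaw=None,vmax=38.,n=None,start=None):
    s=sensors.state(); p=np.array(s['ee_pos'] if start is None else start[:3],float); y=s['ee_rot'][2] if start is None else start[3]
    print('now',np.round(p,1),np.round(s['ee_rot'],2),'F',np.round(s['force'],1),'w',round(s['gripper_width'],1),'t',s['time_s'])
    dy=0 if yaw is None else (yaw-y+90)%180-90
    d=np.array(tgt)-p
    n=n or int(max(1,np.ceil(np.linalg.norm(d)/vmax),np.ceil(abs(dy)/6.8)))
    rows=[]
    for i in range(n):
        M=R.from_euler('xyz',[180,0,y],degrees=True).as_matrix(); st=(np.array(tgt)-p)/(n-i)
        v=np.round(M.T@st/10,2); w=round(-np.radians(dy/n),4); rows.append([*v.tolist(),0,0,w])
        p=p+M@v*10; y-=np.degrees(w)
    print(n,'rows end',np.round(p,1),round(y,2))
    for i in range(0,n,5): print(sum(rows[i:i+5],[]))
E
python3 - <<'E'
from h import *
for uv in((254,188),(305,206)):
    p=viewer.grab_frame('top'); print(atz(p,uv,12))
plan([520,60,340])
E
```

```text
[612.58675487 150.90237332  12.        ]
[546.07326373 -20.91200609  12.        ]
now [163.2 551.3 228. ] [180.    -0.   163.51] F [-0.3 -0.2  0.6] w 91.5 t 1.1
17 rows end [520.  60. 340.] 163.51
[-2.83, -2.18, -0.66, 0, 0, np.float64(-0.0), -2.83, -2.18, -0.66, 0, 0, np.float64(-0.0), -2.83, -2.17, -0.66, 0, 0, np.float64(-0.0), -2.83, -2.18, -0.66, 0, 0, np.float64(-0.0), -2.83, -2.17, -0.66, 0, 0, np.float64(-0.0)]
[-2.83, -2.18, -0.66, 0, 0, np.float64(-0.0), -2.83, -2.17, -0.66, 0, 0, np.float64(-0.0), -2.83, -2.18, -0.66, 0, 0, np.float64(-0.0), -2.84, -2.17, -0.66, 0, 0, np.float64(-0.0), -2.83, -2.18, -0.66, 0, 0, np.float64(-0.0)]
[-2.84, -2.17, -0.66, 0, 0, np.float64(-0.0), -2.83, -2.18, -0.66, 0, 0, np.float64(-0.0), -2.84, -2.17, -0.66, 0, 0, np.float64(-0.0), -2.83, -2.18, -0.66, 0, 0, np.float64(-0.0), -2.84, -2.17, -0.65, 0, 0, np.float64(-0.0)]
[-2.83, -2.18, -0.66, 0, 0, np.float64(-0.0), -2.84, -2.17, -0.65, 0, 0, np.float64(-0.0)]
```

Call:
step_arm(
  plan=[-2.83, -2.18, -0.66, 0, 0, 0, -2.83, -2.18, -0.66, 0, 0, 0, -2.83, -2.18, -0.66, 0, 0, 0, -2.83, -2.18, -0.66, 0, 0, 0, -2.83, -2.18, -0.66, 0, 0, 0],
)

```text
time_s: 1.52
ee_pos: [268.5, 405.3, 261.3]
ee_rot: [180.0, 0.0, 163.6]
force: [1.1, 0.0, 0.3]
gripper_width: 91.6
gripper_force: 0.0
```

Call:
step_arm(
  plan=[-2.83, -2.18, -0.66, 0, 0, 0, -2.83, -2.18, -0.66, 0, 0, 0, -2.83, -2.18, -0.66, 0, 0, 0, -2.83, -2.18, -0.66, 0, 0, 0, -2.83, -2.18, -0.66, 0, 0, 0],
)

```text
time_s: 1.93
ee_pos: [373.3, 260.4, 294.5]
ee_rot: [180.0, 0.0, 163.5]
force: [1.4, 0.7, -0.8]
gripper_width: 91.3
gripper_force: 0.0
```

Call:
step_arm(
  plan=[-2.83, -2.18, -0.66, 0, 0, 0, -2.83, -2.18, -0.66, 0, 0, 0, -2.83, -2.18, -0.66, 0, 0, 0, -2.83, -2.18, -0.66, 0, 0, 0, -2.83, -2.18, -0.66, 0, 0, 0],
)

```text
time_s: 2.35
ee_pos: [478.1, 115.6, 327.5]
ee_rot: [180.0, 0.0, 163.5]
force: [1.0, 0.6, 0.7]
gripper_width: 91.2
gripper_force: 0.0
```

```bash
sed -i 's/w=round(-np.radians(dy\/n),4)/w=round(float(-np.radians(dy\/n)),4)/' h.py; cat > b.py <<'E'
from h import *
import sys
p=viewer.grab_frame('wrist'); save(p,sys.argv[1])
print({k:np.round(v,3).tolist() for k,v in p.items() if k!='img'})
Z=dict(cover_mid=54,stand_mid=23,fork=0,fork_mouth=0,pad_top=6,loupe_mid=17)
for n,z in Z.items():
    print(n,[(round(d['score'],2),np.round(d['location']).tolist(),np.round(atz(p,d['location'],z,True)[:2],1).tolist()) for d in viewer.pinpoint(n,p)[:3]])
s=sensors.state(); print(s['time_s'],s['ee_pos'],s['ee_rot'],s['qpos'])
E
python3 b.py w1.png
```

```text
{'fx': 309.707, 'fy': 309.707, 'cx': 316.118, 'cy': 197.631, 'position': [395.966, 139.756, 483.039], 'attitude': [162.668, -0.005, 73.495], 'shot': 5}
cover_mid [(0.73, [87.0, 220.0], [445.3, -315.8])]
stand_mid [(0.77, [9.0, 190.0], [308.0, -593.0]), (0.69, [177.0, 282.0], [618.6, -200.2]), (0.58, [38.0, 258.0], [488.7, -592.2])]
fork [(0.56, [520.0, 196.0], [648.8, 472.4])]
fork_mouth []
pad_top [(0.66, [444.0, 139.0], [501.5, 326.4])]
loupe_mid [(0.56, [89.0, 218.0], [447.6, -345.6])]
2.7 [476.57175627 118.23761245 326.70447041] [ 1.79995448e+02 -5.33711231e-02  1.63596060e+02] [ 1.25721797e+01  7.84280170e+00  8.94874097e+01  3.00808345e-02
  8.27142744e+01 -6.10277041e+01]
```

View pics/w1.png

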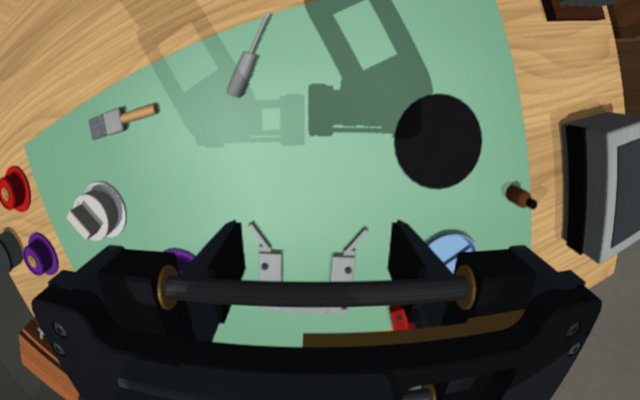

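The wrist view shows the cover at (95,210), the pad at (437,140), the wing tips at (250,223) and (366,229), and the jaws below them, partly hidden by the gripper. I'll move further forward so the fork is in clear view.

```bash
python3 -c "
from h import *
plan([690,30,260])"
```

```text
now [476.6 118.2 326.7] [ 1.800e+02 -5.000e-02  1.636e+02] F [0.  0.1 0.1] w 90.9 t 2.7
7 rows end [690.  30. 260.] 163.6
[-3.28, -0.35, 0.95, 0, 0, -0.0, -3.28, -0.35, 0.95, 0, 0, -0.0, -3.28, -0.35, 0.95, 0, 0, -0.0, -3.28, -0.35, 0.96, 0, 0, -0.0, -3.28, -0.35, 0.95, 0, 0, -0.0]
[-3.28, -0.34, 0.96, 0, 0, -0.0, -3.29, -0.35, 0.95, 0, 0, -0.0]
```

Call:
step_arm(
  plan=[-3.28, -0.35, 0.95, 0, 0, 0, -3.28, -0.35, 0.95, 0, 0, 0, -3.28, -0.35, 0.95, 0, 0, 0, -3.28, -0.35, 0.95, 0, 0, 0, -3.28, -0.35, 0.95, 0, 0, 0],
)

```text
time_s: 3.12
ee_pos: [630.3, 55.1, 278.9]
ee_rot: [180.0, -0.0, 163.7]
force: [0.3, 1.2, -0.4]
gripper_width: 91.1
gripper_force: 0.0
```

Call:
step_arm(
  plan=[-3.28, -0.35, 0.95, 0, 0, 0, -3.28, -0.35, 0.95, 0, 0, 0, 0, 0, 0, 0, 0, 0],
)

```text
time_s: 3.37
ee_pos: [693.7, 27.9, 255.4]
ee_rot: [-179.9, -0.2, 163.5]
force: [-0.2, 0.8, -0.7]
gripper_width: 91.3
gripper_force: 0.0
```

```bash
cat > c.py <<'E'
from h import *
p=viewer.grab_frame('wrist'); print(p['position'],p['attitude'])
np.save('pics/w2.npy',p,allow_pickle=True)
# rectify: bird's eye at z=15, 3px/mm
c=np.array([650,35]); s=3; H,W=600,780
xx=c[0]+(H/2-np.arange(H))/s; yy=c[1]+(W/2-np.arange(W))/s
Xs=np.stack(np.meshgrid(xx,yy,indexing='ij')+[np.full((H,W),15.)],-1)
A=rot(p['attitude']); q=(Xs-p['position'])@A
th=np.arctan2(np.hypot(q[...,0],q[...,1]),q[...,2]); k=th/np.hypot(q[...,0],q[...,1])
u=(p['cx']+p['fx']*k*q[...,0]).astype('f4'); v=(p['cy']+p['fy']*k*q[...,1]).astype('f4')
b=cv2.remap(p['img'],u,v,cv2.INTER_CUBIC); cv2.imwrite('pics/bev.png',b[:,:,::-1])
for n in('fork','fork_mouth','cover_mid','stand_mid'):
    print(n,[(round(d['score'],2),np.round(d['location']).tolist(),np.round(atz(p,d['location'],0,True)[:2],1).tolist()) for d in viewer.pinpoint(n,p)[:3]])
E
python3 c.py
```

```text
[612.16660979  52.26700291 411.24296586] [1.62854767e+02 1.48752769e-01 7.35031621e+01]Traceback (most recent call last):
  File "c.py", line 7, in <module>
    Xs=np.stack(np.meshgrid(xx,yy,indexing='ij')+[np.full((H,W),15.)],-1)
                ~~~~~~~~~~~~~~~~~~~~~~~~~~~~~~~~^~~~~~~~~~~~~~~~~~~~~
TypeError: can only concatenate tuple (not "list") to tuple
```

```bash
sed -i "s/np.meshgrid(xx,yy,indexing='ij')/list(np.meshgrid(xx,yy,indexing='ij'))/" c.py; python3 c.py
```

```text
[610.11335411  53.26964948 412.84339639] [1.62951953e+02 1.01922936e-01 7.35289954e+01]
fork []
fork_mouth []
cover_mid []
stand_mid [(0.71, [497.0, 148.0], [732.8, 300.5]), (0.6, [146.0, 165.0], [609.7, -214.9])]
```

View pics/bev.png

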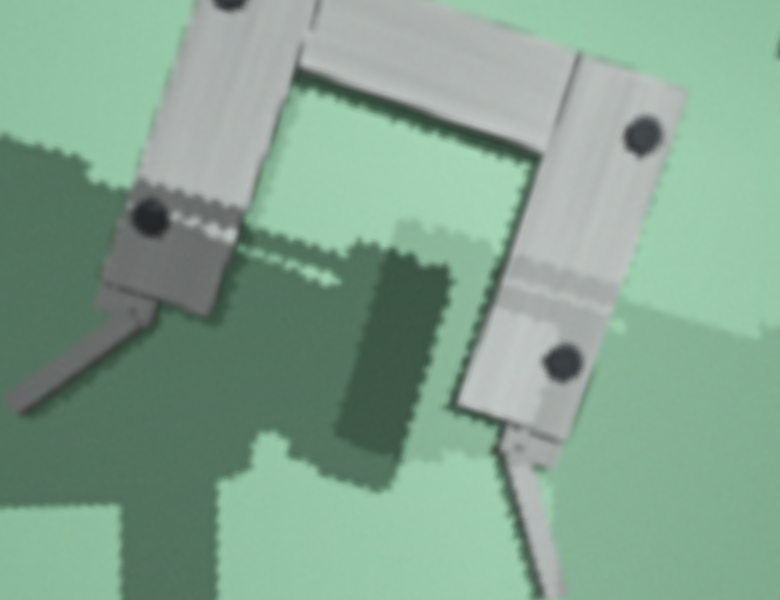

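The rectified view at z = 15 gives the jaw inner tips at (213,316) and (457,404), the inner back corners at (297,68) and (541,155), and the outer front corners at (102,280) and (567,440). That puts the fork near (672,39) with a yaw of about -19°. Next is the cover.

```bash
python3 -c "
from h import *
plan([495,-325,250])"
```

```text
now [689.7  30.  261.9] [1.7996e+02 7.0000e-02 1.6360e+02] F [-0.7 -0.4  0.5] w 91.0 t 3.6667
11 rows end [ 495. -325.  250.] 163.6
[0.79, -3.6, 0.11, 0, 0, -0.0, 0.79, -3.59, 0.11, 0, 0, -0.0, 0.79, -3.6, 0.11, 0, 0, -0.0, 0.79, -3.59, 0.11, 0, 0, -0.0, 0.79, -3.6, 0.11, 0, 0, -0.0]
[0.79, -3.59, 0.11, 0, 0, -0.0, 0.78, -3.6, 0.11, 0, 0, -0.0, 0.79, -3.59, 0.11, 0, 0, -0.0, 0.78, -3.6, 0.1, 0, 0, -0.0, 0.79, -3.59, 0.11, 0, 0, -0.0]
[0.78, -3.6, 0.1, 0, 0, -0.0]
```

Call:
step_arm(
  plan=[0.79, -3.6, 0.11, 0, 0, 0, 0.79, -3.6, 0.11, 0, 0, 0, 0.79, -3.6, 0.11, 0, 0, 0, 0.79, -3.6, 0.11, 0, 0, 0, 0.79, -3.6, 0.11, 0, 0, 0],
)

```text
time_s: 4.08
ee_pos: [600.0, -133.0, 256.3]
ee_rot: [180.0, 0.1, 163.6]
force: [1.5, -0.6, 0.1]
gripper_width: 90.9
gripper_force: 0.0
```

Call:
step_arm(
  plan=[0.79, -3.6, 0.11, 0, 0, 0, 0.79, -3.6, 0.11, 0, 0, 0, 0.79, -3.6, 0.11, 0, 0, 0, 0.79, -3.6, 0.11, 0, 0, 0, 0.79, -3.6, 0.11, 0, 0, 0],
)

```text
time_s: 4.5
ee_pos: [511.3, -294.5, 250.9]
ee_rot: [-180.0, 0.1, 163.6]
force: [0.1, 0.9, 0.9]
gripper_width: 91.3
gripper_force: 0.0
```

Call:
step_arm(
  plan=[0.79, -3.6, 0.11, 0, 0, 0, 0, 0, 0, 0, 0, 0, 0, 0, 0, 0, 0, 0],
)

```text
time_s: 4.75
ee_pos: [493.7, -326.9, 249.4]
ee_rot: [180.0, 0.1, 163.4]
force: [-0.1, 1.4, 0.5]
gripper_width: 91.0
gripper_force: 0.0
```

```bash
cat > bev.py <<'E'
from h import *
def bev(p,c,z,s=3,H=600,W=780):
    xx=c[0]+(H/2-np.arange(H))/s; yy=c[1]+(W/2-np.arange(W))/s
    Xs=np.stack(list(np.meshgrid(xx,yy,indexing='ij'))+[np.full((H,W),float(z))],-1)
    q=(Xs-p['position'])@rot(p['attitude']); r=np.hypot(q[...,0],q[...,1])
    k=np.arctan2(r,q[...,2])/r
    return cv2.remap(p['img'],(p['cx']+p['fx']*k*q[...,0]).astype('f4'),(p['cy']+p['fy']*k*q[...,1]).astype('f4'),cv2.INTER_CUBIC)
E
python3 - <<'E'
from bev import *
p=viewer.grab_frame('wrist'); print(p['position'],p['attitude'],sensors.state()['ee_pos'])
b=bev(p,[447,-311],88,s=4,H=560,W=640); cv2.imwrite('pics/bevc.png',b[:,:,::-1])
for n,z in(('cover_mid',54),('stand_mid',23)):
    print(n,[(round(d['score'],2),np.round(d['location']).tolist(),np.round(atz(p,d['location'],z,True)[:2],1).tolist()) for d in viewer.pinpoint(n,p)[:3]])
E
```

```text
[ 411.5023543  -302.50883787  404.88433551] [1.62605085e+02 2.47517449e-02 7.33504645e+01] [ 494.53750168 -325.91947136  249.37087323]
cover_mid [(0.76, [316.0, 132.0], [442.8, -311.9])]
stand_mid [(0.85, [145.0, 222.0], [488.7, -591.9]), (0.66, [427.0, 229.0], [615.2, -201.3]), (0.57, [106.0, 111.0], [315.0, -588.4])]
```

View pics/bevc.png

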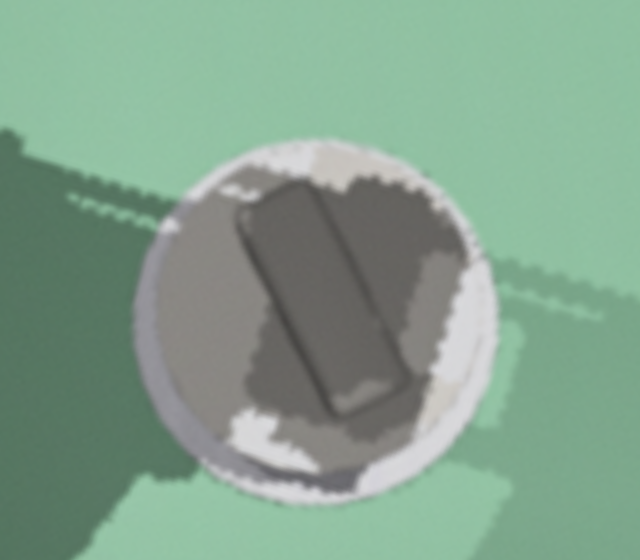

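The rectified view at z = 88 shows the bar centre at (323,297), running from (272,198) to (373,397). That puts the cover at (442.7,-311.8) with a bar yaw of about 27°, and the foot circle's centre agrees. I'll turn the tool to yaw 27° and come down above it.

```bash
sed -i 's/start=None):/start=None,dy=None):/; s/dy=0 if yaw is None else (yaw-y+90)%180-90/dy=dy if dy is not None else 0 if yaw is None else (yaw-y+90)%180-90/; s/now.,np/now",np/; s/print(."now/print("now/' h.py; sed -i "s/print('now\"/print('now'/" h.py; python3 -c "
from h import *
plan([442.7,-311.8,115],dy=26.9-163.5,n=20)"
```

```text
now [ 495.3 -325.1  249.1] [1.7998e+02 7.0000e-02 1.6359e+02] F [ 0.9 -0.   1. ] w 91.2 t 4.9
20 rows end [ 442.7 -311.8  115. ] 27.0
[0.27, -0.01, 0.67, 0, 0, 0.1192, 0.27, -0.04, 0.67, 0, 0, 0.1192, 0.26, -0.07, 0.67, 0, 0, 0.1192, 0.25, -0.11, 0.67, 0, 0, 0.1192, 0.24, -0.13, 0.67, 0, 0, 0.1192]
[0.22, -0.16, 0.67, 0, 0, 0.1192, 0.2, -0.19, 0.67, 0, 0, 0.1192, 0.17, -0.21, 0.67, 0, 0, 0.1192, 0.15, -0.23, 0.67, 0, 0, 0.1192, 0.12, -0.24, 0.67, 0, 0, 0.1192]
[0.09, -0.26, 0.67, 0, 0, 0.1192, 0.06, -0.26, 0.67, 0, 0, 0.1192, 0.03, -0.27, 0.67, 0, 0, 0.1192, -0.01, -0.27, 0.67, 0, 0, 0.1192, -0.04, -0.27, 0.67, 0, 0, 0.1192]
[-0.07, -0.26, 0.67, 0, 0, 0.1192, -0.1, -0.25, 0.67, 0, 0, 0.1192, -0.13, -0.24, 0.67, 0, 0, 0.1192, -0.16, -0.22, 0.67, 0, 0, 0.1192, -0.18, -0.2, 0.68, 0, 0, 0.1192]
```

Call:
step_arm(
  plan=[0.27, -0.01, 0.67, 0, 0, 0.119, 0.27, -0.04, 0.67, 0, 0, 0.119, 0.26, -0.07, 0.67, 0, 0, 0.119, 0.25, -0.11, 0.67, 0, 0, 0.119, 0.24, -0.13, 0.67, 0, 0, 0.119],
)

```text
time_s: 5.32
ee_pos: [482.5, -321.3, 214.8]
ee_rot: [180.0, 0.0, 129.2]
force: [-0.5, -0.7, 0.8]
gripper_width: 91.3
gripper_force: 0.0
```

Call:
step_arm(
  plan=[0.22, -0.16, 0.67, 0, 0, 0.119, 0.2, -0.19, 0.67, 0, 0, 0.119, 0.17, -0.21, 0.67, 0, 0, 0.119, 0.15, -0.23, 0.67, 0, 0, 0.119, 0.12, -0.24, 0.67, 0, 0, 0.119],
)

```text
time_s: 5.73
ee_pos: [469.4, -318.0, 181.3]
ee_rot: [180.0, 0.0, 95.1]
force: [-0.2, 0.5, 0.7]
gripper_width: 91.5
gripper_force: 0.0
```

Call:
step_arm(
  plan=[0.09, -0.26, 0.67, 0, 0, 0.119, 0.06, -0.26, 0.67, 0, 0, 0.119, 0.03, -0.27, 0.67, 0, 0, 0.119, -0.01, -0.27, 0.67, 0, 0, 0.119, -0.04, -0.27, 0.67, 0, 0, 0.119],
)

```text
time_s: 6.15
ee_pos: [456.2, -314.8, 147.9]
ee_rot: [180.0, -0.0, 61.1]
force: [-0.0, -0.2, -0.8]
gripper_width: 91.2
gripper_force: 0.0
```

Call:
step_arm(
  plan=[-0.07, -0.26, 0.67, 0, 0, 0.119, -0.1, -0.25, 0.67, 0, 0, 0.119, -0.13, -0.24, 0.67, 0, 0, 0.119, -0.16, -0.22, 0.67, 0, 0, 0.119, -0.18, -0.2, 0.68, 0, 0, 0.119],
)

```text
time_s: 6.57
ee_pos: [443.1, -311.7, 114.3]
ee_rot: [180.0, -0.0, 27.0]
force: [0.3, 0.4, 0.1]
gripper_width: 91.2
gripper_force: 0.0
```

Call:
step_arm(
  plan=[0, 0, 0, 0, 0, 0, 0, 0, 0, 0, 0, 0],
)

```text
time_s: 6.73
ee_pos: [442.9, -312.0, 114.3]
ee_rot: [-180.0, -0.0, 27.4]
force: [1.1, -0.4, -0.8]
gripper_width: 90.9
gripper_force: 0.0
```

```bash
python3 - <<'E'
from bev import *
p=viewer.grab_frame('wrist'); print(p['position'],p['attitude'])
b=bev(p,[447,-311],88,s=4,H=560,W=640); cv2.imwrite('pics/bevd.png',b[:,:,::-1])
plan([442.7,-311.8,68],dy=26.9-sensors.state()['ee_rot'][2])
E
```

```text
[ 517.45985627 -272.94643413  269.91272814] [ 1.62646000e+02  1.64585616e-02 -6.25726769e+01]
now [ 443.1 -312.5  114.7] [ 1.7997e+02 -3.0000e-02  2.7400e+01] F [-0.2  0.2  0.4] w 91.1 t 6.7833
2 rows end [ 442.7 -311.8   68. ] 26.89
[-0.0, -0.04, 2.33, 0, 0, 0.0044, -0.0, -0.04, 2.34, 0, 0, 0.0044]
```

View pics/bevd.png

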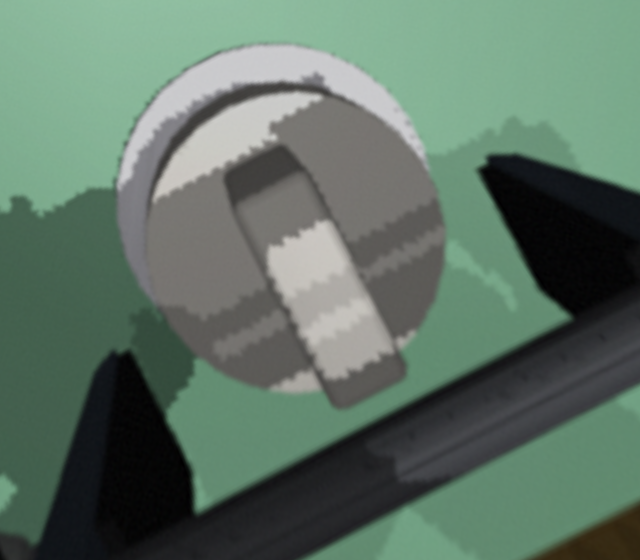

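The bar centre is at (321,291), which is (444,-311) at a yaw of 27°, between the open fingers. I'll descend and close.

Call:
step_arm(
  plan=[0.0, -0.03, 1.2, 0, 0, 0.002, 0.0, -0.03, 1.2, 0, 0, 0.002, 0.0, 0, 1.2, 0, 0, 0.002, 0, 0, 1.0, 0, 0, 0, 0, 0, 0, 0, 0, 0],
)

```text
time_s: 7.2
ee_pos: [441.5, -311.8, 66.8]
ee_rot: [-179.8, 0.1, 26.9]
force: [-0.9, -0.4, -0.7]
gripper_width: 91.3
gripper_force: 0.0
```

Call:
step_arm(
  plan=[0, 0, 0, 0, 0, 0, 0, 0, 0, 0, 0, 0, 0, 0, 0, 0, 0, 0, 0, 0, 0, 0, 0, 0, 0, 0, 0, 0, 0, 0],
  hand=1.5,
  newtons=15,
)

```text
time_s: 7.62
ee_pos: [442.3, -312.9, 68.8]
ee_rot: [179.9, -0.0, 26.8]
force: [0.3, 0.2, -0.7]
gripper_width: 60.9
gripper_force: 0.0
```

Call:
step_arm(
  plan=[0, 0, 0, 0, 0, 0, 0, 0, 0, 0, 0, 0, 0, 0, 0, 0, 0, 0],
  newtons=45,
)

```text
time_s: 7.87
ee_pos: [442.0, -312.7, 68.3]
ee_rot: [180.0, -0.0, 26.8]
force: [-0.7, 0.8, 0.9]
gripper_width: 40.7
gripper_force: 0.0
```

Call:
step_arm(
  plan=[0, 0, 0, 0, 0, 0, 0, 0, 0, 0, 0, 0, 0, 0, 0, 0, 0, 0, 0, 0, 0, 0, 0, 0],
)

```text
time_s: 8.2
ee_pos: [442.0, -312.7, 68.2]
ee_rot: [180.0, -0.0, 26.8]
force: [-0.1, 0.1, -0.7]
gripper_width: 21.8
gripper_force: 45.0
```

```bash
python3 - <<'E'
from h import *
# fork fit from bev corners (z=15, 3 px/mm, c=(650,35))
px=np.array([(213,316),(457,404),(102,280),(567,440)],float)
w=np.c_[650+(300-px[:,1])/3,35+(390-px[:,0])/3]
cam=np.array([610.1,53.3]); w=cam+(w-cam)*1.014
print(np.round(w,1))
m=np.array([(-45,44),(-45,-44),(-45,83),(-45,-83)])
from scipy.optimize import least_squares
f=lambda q:(m@R.from_euler('z',q[2]).as_matrix()[:2,:2].T+q[:2]-w).ravel()
r=least_squares(f,[670,35,-.33]); print(r.x,np.degrees(r.x[2]),np.round(r.fun,1))
for cam in('top','side'):
    p=viewer.grab_frame(cam); np.save(f'pics/{cam}1.npy',p,allow_pickle=True)
print(sensors.state())
E
```

```text
[[645.2  94.6]
 [615.4  12.1]
 [657.3 132.1]
 [603.2 -25.1]]
[ 6.72782722e+02  3.86399516e+01 -3.34617324e-01] -19.172160441999633 [-0.4  0.4  0.4 -0.2  0.2 -0.3 -0.2  0.1]
{'time_s': 8.3, 'qpos': array([-3.64941665e+01,  2.40682599e+01,  1.06584439e+02,  1.16591692e-03,
        4.93404635e+01,  2.66985887e+01]), 'qvel': array([-0.00744703, -0.03805216, -0.04465508,  0.03573924, -0.04521114,
        0.00452216]), 'effort': array([ 8.05628649e-02, -4.14115834e+01, -1.78801435e+01,  1.05544233e-01,
        7.03735580e-02, -6.69409215e-03]), 'ee_pos': array([ 442.03380473, -312.70703886,   68.2045602 ]), 'ee_rot': array([ 1.79994289e+02, -3.86238723e-03,  2.68064854e+01]), 'force': array([-0.55552454,  0.52608832, -1.07495801]), 'torque': array([-0.14747974,  0.08082858,  0.02049399]), 'gripper_force': 44.99802231788635, 'gripper_width': 22.005515570592706}
```

The cover is gripped: opening 21.8 mm, 45 N. The fork fit gives (672.8, 38.6) and yaw -19.2°, with residuals under 0.5 mm. I'll slide to a point in line with the fork, clear of the wings, and turn the bar to the fork's direction on the way.

```bash
python3 - <<'E'
from h import *
a=np.array([442.0,-312.7,68.2]); b=np.array([474.5,107.6,67.9]); y0=26.8; y1=-19.2
def seg(f0,f1,n):
    plan(a+(b-a)*f1,n=n,start=[*(a+(b-a)*f0),y0+(y1-y0)*f0],dy=(y1-y0)*(f1-f0))
seg(0,.06,4); seg(.06,.94,25); seg(.94,1,4)
E
```

```text
now [ 442.  -312.7   68.2] [179.99  -0.    26.81] F [-0.6  0.5 -1.1] w 22.0 t 8.3
4 rows end [ 443.9 -287.5   68.2] 24.05
[0.33, -0.54, 0.0, 0, 0, 0.012, 0.32, -0.54, 0.0, 0, 0, 0.012, 0.31, -0.55, 0.0, 0, 0, 0.012, 0.31, -0.56, 0.0, 0, 0, 0.012]
now [ 444.  -287.5   68.2] [179.99  -0.    26.81] F [-0.6  0.5 -1.1] w 22.0 t 8.3
25 rows end [472.5  82.4  67.9] -16.5
[0.71, -1.3, 0.0, 0, 0, 0.0283, 0.67, -1.32, 0.0, 0, 0, 0.0283, 0.63, -1.34, 0.0, 0, 0, 0.0283, 0.59, -1.36, 0.0, 0, 0, 0.0283, 0.56, -1.38, 0.0, 0, 0, 0.0283]
[0.52, -1.39, 0.0, 0, 0, 0.0283, 0.48, -1.41, 0.0, 0, 0, 0.0283, 0.44, -1.42, 0.0, 0, 0, 0.0283, 0.4, -1.43, 0.0, 0, 0, 0.0283, 0.35, -1.44, 0.0, 0, 0, 0.0283]
[0.31, -1.45, 0.0, 0, 0, 0.0283, 0.27, -1.46, 0.0, 0, 0, 0.0283, 0.23, -1.47, 0.0, 0, 0, 0.0283, 0.19, -1.47, 0.0, 0, 0, 0.0283, 0.15, -1.48, 0.0, 0, 0, 0.0283]
[0.11, -1.48, 0.0, 0, 0, 0.0283, 0.06, -1.48, 0.0, 0, 0, 0.0283, 0.02, -1.48, 0.0, 0, 0, 0.0283, -0.02, -1.48, 0.0, 0, 0, 0.0283, -0.06, -1.48, 0.0, 0, 0, 0.0283]
[-0.1, -1.48, 0.01, 0, 0, 0.0283, -0.14, -1.48, 0.0, 0, 0, 0.0283, -0.19, -1.47, 0.01, 0, 0, 0.0283, -0.23, -1.47, 0.0, 0, 0, 0.0283, -0.27, -1.46, 0.01, 0, 0, 0.0283]
now [472.6  82.4  67.9] [179.99  -0.    26.81] F [-0.6  0.5 -1.1] w 22.0 t 8.3
4 rows end [474.5 107.6  67.9] -19.19
[-0.13, -0.62, 0.0, 0, 0, 0.012, -0.14, -0.62, 0.0, 0, 0, 0.012, -0.15, -0.61, 0.0, 0, 0, 0.012, -0.15, -0.61, 0.0, 0, 0, 0.012]
```

Call:
step_arm(
  plan=[0.33, -0.54, 0.0, 0, 0, 0.012, 0.32, -0.54, 0.0, 0, 0, 0.012, 0.31, -0.55, 0.0, 0, 0, 0.012, 0.31, -0.56, 0.0, 0, 0, 0.012],
)

```text
time_s: 8.63
ee_pos: [443.9, -286.8, 68.2]
ee_rot: [180.0, 0.0, 24.0]
force: [0.5, -2.5, -0.1]
gripper_width: 21.7
gripper_force: 45.0
```

Call:
step_arm(
  plan=[0.71, -1.3, 0.0, 0, 0, 0.0283, 0.67, -1.32, 0.0, 0, 0, 0.0283, 0.63, -1.34, 0.0, 0, 0, 0.0283, 0.59, -1.36, 0.0, 0, 0, 0.0283, 0.56, -1.38, 0.0, 0, 0, 0.0283],
)

```text
time_s: 9.05
ee_pos: [449.5, -212.2, 68.2]
ee_rot: [-180.0, 0.0, 15.8]
force: [0.2, -2.7, -1.1]
gripper_width: 21.9
gripper_force: 45.0
```

Smooth, with a drag of about 2.5 N and constant height.

Call:
step_arm(
  plan=[0.52, -1.39, 0.0, 0, 0, 0.0283, 0.48, -1.41, 0.0, 0, 0, 0.0283, 0.44, -1.42, 0.0, 0, 0, 0.0283, 0.4, -1.43, 0.0, 0, 0, 0.0283, 0.35, -1.44, 0.0, 0, 0, 0.0283],
)

```text
time_s: 9.47
ee_pos: [455.1, -138.1, 68.2]
ee_rot: [-180.0, 0.0, 7.8]
force: [-0.4, -1.9, -2.2]
gripper_width: 21.8
gripper_force: 45.0
```

Call:
step_arm(
  plan=[0.31, -1.45, 0.0, 0, 0, 0.0283, 0.27, -1.46, 0.0, 0, 0, 0.0283, 0.23, -1.47, 0.0, 0, 0, 0.0283, 0.19, -1.47, 0.0, 0, 0, 0.0283, 0.15, -1.48, 0.0, 0, 0, 0.0283],
)

```text
time_s: 9.88
ee_pos: [460.4, -64.1, 68.2]
ee_rot: [-180.0, 0.0, -0.4]
force: [-0.2, -0.8, -2.1]
gripper_width: 22.1
gripper_force: 45.0
```

Call:
step_arm(
  plan=[0.11, -1.48, 0.0, 0, 0, 0.0283, 0.06, -1.48, 0.0, 0, 0, 0.0283, 0.02, -1.48, 0.0, 0, 0, 0.0283, -0.02, -1.48, 0.0, 0, 0, 0.0283, -0.06, -1.48, 0.0, 0, 0, 0.0283],
)

```text
time_s: 10.3
ee_pos: [465.8, 9.6, 68.2]
ee_rot: [180.0, 0.1, -8.5]
force: [-0.1, -2.5, 0.3]
gripper_width: 22.0
gripper_force: 45.0
```

Call:
step_arm(
  plan=[-0.1, -1.48, 0.0, 0, 0, 0.0283, -0.14, -1.48, 0.0, 0, 0, 0.0283, -0.19, -1.47, 0.0, 0, 0, 0.0283, -0.23, -1.47, 0.0, 0, 0, 0.0283, -0.27, -1.46, 0.0, 0, 0, 0.0283],
)

```text
time_s: 10.72
ee_pos: [471.2, 83.4, 68.2]
ee_rot: [179.9, 0.1, -16.6]
force: [-0.6, -3.5, -0.1]
gripper_width: 22.1
gripper_force: 45.0
```

Call:
step_arm(
  plan=[-0.13, -0.62, 0.0, 0, 0, 0.012, -0.14, -0.62, 0.0, 0, 0, 0.012, -0.15, -0.61, 0.0, 0, 0, 0.012, -0.15, -0.61, 0.0, 0, 0, 0.012],
)

```text
time_s: 11.05
ee_pos: [473.8, 107.7, 68.2]
ee_rot: [180.0, 0.0, -19.3]
force: [-0.2, -3.0, 0.2]
gripper_width: 21.8
gripper_force: 45.0
```

Call:
step_arm(
  plan=[0, 0, 0, 0, 0, 0, 0, 0, 0, 0, 0, 0],
)

```text
time_s: 11.22
ee_pos: [474.2, 108.5, 68.3]
ee_rot: [-179.9, 0.0, -19.3]
force: [-1.3, 2.8, -0.1]
gripper_width: 21.8
gripper_force: 45.0
```

```bash
python3 - <<'E'
from bev import *
p=viewer.grab_frame('wrist'); print(p['position'],p['attitude']); np.save('pics/w5.npy',p,allow_pickle=True)
a=bev(p,[590,60],15,s=3,H=600,W=780); cv2.imwrite('pics/bevf.png',a[:,:,::-1])
s=sensors.state(); print(s['time_s'],s['ee_pos'],s['ee_rot'],s['force'],s['torque'])
t=viewer.grab_frame('top')
for n,z in(('cover_mid',54),('stand_mid',23),('fork',0)):
    print(n,[(round(d['score'],2),np.round(atz(t,d['location'],z)[:2],1).tolist()) for d in viewer.pinpoint(n,t)[:3]])
E
```

```text
[553.6343175   80.28409827 223.73584045] [ 1.62604451e+02  5.67320054e-02 -1.09270098e+02]
11.2667 [474.26137776 108.23297121  68.20921507] [-1.79928278e+02  3.29010789e-02 -1.92684747e+01] [ 0.38871517  2.20420885 -0.81522429] [ 0.31878267  0.26101956 -0.07965958]
cover_mid [(0.55, [478.0, 103.5])]
stand_mid [(0.9, [482.8, -596.2]), (0.67, [628.0, -195.5]), (0.67, [321.8, -593.1])]
fork [(0.71, [676.3, 30.8])]
```

View pics/bevf.png

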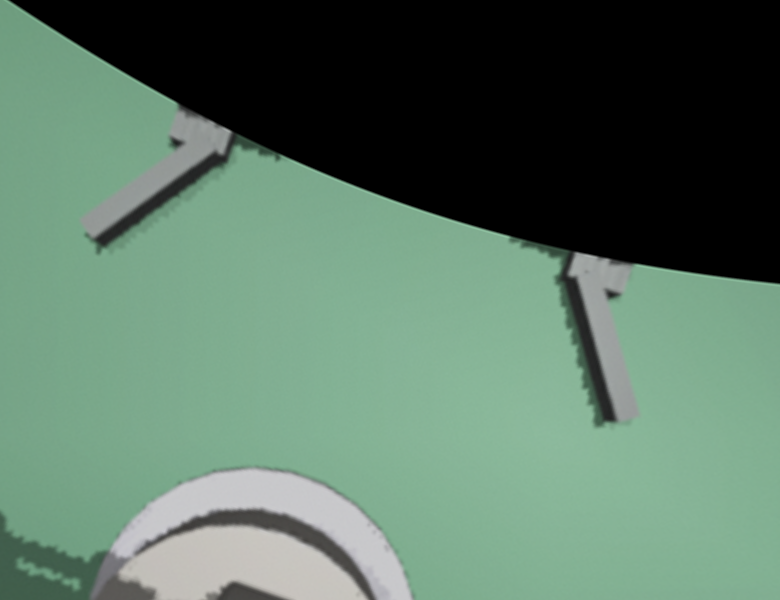

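The wing tips are at (98,240) and (605,420), the wing roots at (227,150) and (563,278), and the stand foot's circle at about (252,633). The foot is within about 1 mm of the fork's axis. I'll advance to the wings and look again.

Call:
step_arm(
  plan=[0.5, 0, 0, 0, 0, 0, 1, -0.02, 0, 0, 0, 0, 1, -0.02, 0, 0, 0, 0, 1, -0.01, 0, 0, 0, 0, 1, 0, 0, 0, 0, 0],
)

```text
time_s: 11.88
ee_pos: [517.0, 92.8, 68.2]
ee_rot: [180.0, 0.1, -19.2]
force: [-3.9, 1.3, 2.9]
gripper_width: 21.8
gripper_force: 45.0
```

Call:
step_arm(
  plan=[1, 0, 0, 0, 0, 0, 1, 0, 0, 0, 0, 0, 0.8, 0, 0, 0, 0, 0, 0.5, 0, 0, 0, 0, 0, 0, 0, 0, 0, 0, 0],
)

```text
time_s: 12.3
ee_pos: [550.0, 81.8, 68.2]
ee_rot: [-180.0, -0.1, -19.3]
force: [0.2, -1.1, 1.1]
gripper_width: 21.8
gripper_force: 45.0
```

```bash
python3 - <<'E'
from bev import *
p=viewer.grab_frame('wrist'); print(p['position'],p['attitude']); np.save('pics/w6.npy',p,allow_pickle=True)
# fork-aligned bev: image up = fork +x
q=dict(p); A=R.from_euler('z',19.17,degrees=True).as_matrix(); q['position']=A@(np.array(p['position'])-[672.8,38.6,0]); q['attitude']=A@rot(p['attitude'])
a=bev(q,[-60,0],15,s=3.5,H=600,W=780); cv2.imwrite('pics/bevg.png',a[:,:,::-1])
s=sensors.state(); print(q['position'],s['time_s'],s['ee_pos'],A@(s['ee_pos']-[672.8,38.6,0]),s['ee_rot'],s['force'],s['torque'])
E
```

```text
[629.06182054  53.97616207 223.98886057] [ 1.62779367e+02 -2.03054064e-03 -1.09254116e+02]
[-4.63619320e+01  1.61130785e-01  2.23988861e+02] 12.35 [549.9054242   81.90205814  68.30645559] [-130.29906819    0.54573794   68.30645559] [-1.79971476e+02 -1.74999010e-01 -1.92282387e+01] [ 0.71790054 -0.72767088  0.23759195] [-0.19600832  0.14261215  0.03218609]
```

View pics/bevg.png

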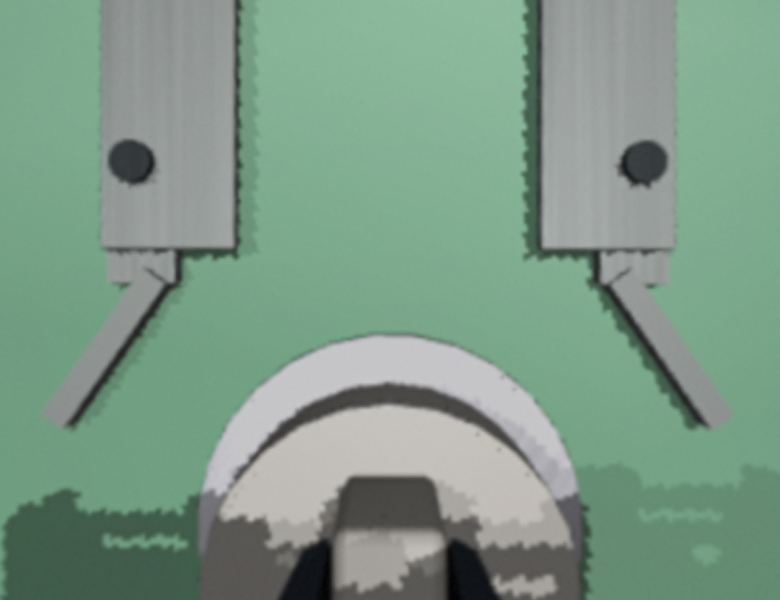

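The fork-aligned view shows the jaw edges at columns 238 and 541 (midpoint 389.5) and the foot from 201 to 580 (midpoint 390.5). The tips are at row 248, x = -45. The stand is centred and 128.7 mm short of home, so I'll push in.

Call:
step_arm(
  plan=[0.5, 0, 0, 0, 0, 0, 1, 0, 0, 0, 0, 0, 1, 0, 0, 0, 0, 0, 1, 0, 0, 0, 0, 0, 1, 0, 0, 0, 0, 0],
)

```text
time_s: 12.77
ee_pos: [591.0, 67.5, 68.2]
ee_rot: [180.0, 0.0, -19.2]
force: [-2.8, 0.4, 2.7]
gripper_width: 21.8
gripper_force: 45.0
```

Call:
step_arm(
  plan=[1, 0, 0, 0, 0, 0, 1, 0, 0, 0, 0, 0, 1, 0, 0, 0, 0, 0, 1, 0, 0, 0, 0, 0, 1, 0, 0, 0, 0, 0],
)

```text
time_s: 13.18
ee_pos: [638.7, 50.8, 68.2]
ee_rot: [-180.0, 0.0, -19.2]
force: [-4.2, 2.9, 1.8]
gripper_width: 21.9
gripper_force: 45.0
```

Call:
step_arm(
  plan=[1, 0, 0, 0, 0, 0, 0.8, 0, 0, 0, 0, 0, 0.6, 0, 0, 0, 0, 0, 0.4, 0, 0, 0, 0, 0, 0.3, 0, 0, 0, 0, 0],
)

```text
time_s: 13.6
ee_pos: [667.5, 40.8, 68.2]
ee_rot: [-180.0, 0.0, -19.2]
force: [-3.9, 1.3, 2.7]
gripper_width: 22.0
gripper_force: 45.0
```

```bash
cat > st.py <<'E'
from h import *
s=sensors.state(); A=R.from_euler('z',19.17,degrees=True).as_matrix()
print(s['time_s'],np.round(A@(s['ee_pos']-[672.8,38.6,0]),2),np.round(s['ee_rot'],2),'Ffork',np.round(A@s['force'],1),np.round(s['torque'],2),s['gripper_width'])
E
python3 st.py
```

```text
13.6 [-5.78  0.33 68.21] [-1.800e+02  2.000e-02 -1.924e+01] Ffork [-4.1 -0.1  2.7] [0.23 0.88 0.01] 21.999982014570065
```

Call:
step_arm(
  plan=[0.2, 0, 0, 0, 0, 0, 0.15, 0, 0, 0, 0, 0, 0.1, 0, 0, 0, 0, 0, 0, 0, 0, 0, 0, 0],
)

```text
time_s: 13.93
ee_pos: [671.5, 39.4, 68.2]
ee_rot: [-180.0, -0.0, -19.2]
force: [-2.7, 1.3, 1.3]
gripper_width: 21.7
gripper_force: 45.0
```

```bash
python3 st.py
```

```text
13.9333 [-1.5   0.33 68.22] [-1.800e+02 -2.000e-02 -1.923e+01] Ffork [-2.9  0.3  1.3] [0.13 0.77 0.01] 21.739104060877704
```

Call:
step_arm(
  plan=[0.06, 0, 0, 0, 0, 0, 0.06, 0, 0, 0, 0, 0, 0, 0, 0, 0, 0, 0],
)

```text
time_s: 14.18
ee_pos: [672.4, 39.1, 68.2]
ee_rot: [-180.0, 0.0, -19.2]
force: [-3.7, 1.4, 1.7]
gripper_width: 21.9
gripper_force: 45.0
```

```bash
python3 st.py
```

```text
14.1833 [-0.54  0.34 68.23] [-1.800e+02  1.000e-02 -1.923e+01] Ffork [-4.   0.2  1.7] [0.22 0.82 0.01] 21.932181395769618
```

Call:
step_arm(
  plan=[0.08, 0, 0, 0, 0, 0, 0.02, 0, 0, 0, 0, 0, 0, 0, 0, 0, 0, 0],
)

```text
time_s: 14.43
ee_pos: [672.5, 39.0, 68.3]
ee_rot: [180.0, 0.1, -19.2]
force: [-6.8, 2.2, 4.1]
gripper_width: 21.8
gripper_force: 45.0
```

Call:
step_arm(
  plan=[0.05, 0, 0, 0, 0, 0, 0.05, 0, 0, 0, 0, 0, 0, 0, 0, 0, 0, 0],
)

```text
time_s: 14.68
ee_pos: [672.7, 39.0, 68.4]
ee_rot: [180.0, 0.2, -19.2]
force: [-7.6, 3.0, 5.1]
gripper_width: 21.7
gripper_force: 45.0
```

```bash
python3 st.py
```

```text
14.6833 [-0.23  0.34 68.42] [179.99   0.22 -19.24] Ffork [-8.1  0.3  5.1] [0.5  1.49 0.03] 21.737893815849187
```

The stop is reached: force has risen to 8 N with no further travel. I'll ease off the push and pull straight up.

Call:
step_arm(
  plan=[-0.12, 0, 0, 0, 0, 0, 0, 0, 0, 0, 0, 0],
  newtons=55,
)

```text
time_s: 14.85
ee_pos: [672.5, 39.0, 68.2]
ee_rot: [180.0, 0.1, -19.2]
force: [-5.4, 1.5, 3.6]
gripper_width: 21.7
gripper_force: 55.0
```

Call:
step_arm(
  plan=[0, 0, -0.2, 0, 0, 0, 0, 0, -0.2, 0, 0, 0, 0, 0, -0.3, 0, 0, 0, 0, 0, -0.3, 0, 0, 0, 0, 0, -0.3, 0, 0, 0],
)

```text
time_s: 15.27
ee_pos: [673.1, 38.4, 80.4]
ee_rot: [180.0, 0.1, -19.2]
force: [-1.5, -0.0, -9.6]
gripper_width: 21.5
gripper_force: 55.0
```

```bash
python3 st.py
```

```text
15.2667 [ 3.400e-01 -5.000e-02  8.036e+01] [ 1.7996e+02  5.0000e-02 -1.9240e+01] Ffork [-1.4 -0.5 -9.6] [-0.05  0.43 -0.03] 21.492500498330536
```

Call:
step_arm(
  plan=[0, 0, -0.3, 0, 0, 0, 0, 0, -0.3, 0, 0, 0, 0, 0, -0.3, 0, 0, 0, 0, 0, -0.3, 0, 0, 0, 0, 0, -0.3, 0, 0, 0],
)

```text
time_s: 15.68
ee_pos: [674.7, 38.7, 98.3]
ee_rot: [-179.9, -0.2, -19.2]
force: [0.3, 0.1, -1.0]
gripper_width: 22.0
gripper_force: 55.0
```

Call:
step_arm(
  plan=[0, 0, -0.5, 0, 0, 0, 0, 0, -0.5, 0, 0, 0, 0, 0, -0.5, 0, 0, 0, 0, 0, -0.5, 0, 0, 0, 0, 0, -0.5, 0, 0, 0],
)

```text
time_s: 16.1
ee_pos: [673.4, 38.8, 121.9]
ee_rot: [-180.0, -0.0, -19.2]
force: [1.1, 0.0, -2.0]
gripper_width: 21.9
gripper_force: 55.0
```

Call:
step_arm(
  plan=[0, 0, -1, 0, 0, 0, 0, 0, -2, 0, 0, 0, 0, 0, -2, 0, 0, 0, 0, 0, -2, 0, 0, 0, 0, 0, -1, 0, 0, 0],
)

```text
time_s: 16.52
ee_pos: [674.4, 38.8, 204.8]
ee_rot: [-179.9, -0.3, -19.2]
force: [0.6, -0.2, -1.2]
gripper_width: 21.7
gripper_force: 55.0
```

```bash
python3 st.py; python3 - <<'E'
from bev import *
ps={c:viewer.grab_frame(c) for c in('side','top')}
for c,p in ps.items():
  for n,z in(('cover_mid',130),('stand_mid',23),('fork',0),('pad_top',6)):
    print(c,n,[(round(d['score'],2),np.round(d['location']).tolist(),np.round(atz(p,d['location'],z)[:2],1).tolist()) for d in viewer.pinpoint(n,p)[:3]])
a=cv2.resize(ps['side']['img'][130:290,180:380],None,fx=3,fy=3,interpolation=cv2.INTER_CUBIC)
cv2.imwrite('pics/s7.png',a[:,:,::-1])
# pad centroid from top/side: dark blob
for c,p in ps.items():
    m=(p['img'].max(2)<45).astype('u1'); k,l,stt,ct=cv2.connectedComponentsWithStats(m)
    print(c,[(ct[i].round(1).tolist(),stt[i].tolist(),atz(p,ct[i],6)[:2].round(1).tolist()) for i in range(1,k) if stt[i][4]>700])
E
```

```text
16.5167 [  1.44   0.74 204.79] [-179.89   -0.26  -19.23] Ffork [ 0.6  0.  -1.2] [0.   0.16 0.02] 21.704517924840367
side cover_mid [(0.94, [258.0, 190.0], [702.9, -16.5])]
side stand_mid [(0.83, [291.0, 175.0], [618.5, -213.1]), (0.82, [266.0, 222.0], [679.2, 31.5]), (0.58, [369.0, 120.0], [317.6, -589.0])]
side fork [(0.64, [268.0, 228.0], [671.7, 39.5]), (0.47, [257.0, 333.0], [642.2, 436.2])]
side pad_top [(0.74, [311.0, 302.0], [495.9, 327.0])]
top cover_mid [(0.23, [288.0, 166.0], [646.1, 24.8])]
top stand_mid [(0.84, [357.0, 179.0], [631.5, -198.7]), (0.78, [480.0, 220.0], [482.5, -596.5]), (0.62, [288.0, 171.0], [667.3, 32.9])]
top fork []
top pad_top [(0.56, [205.0, 220.0], [508.9, 313.5])]
side [([411.7, 78.5], [393, 62, 39, 34, 1014], [103.5, -976.0]), ([254.3, 160.3], [228, 136, 54, 52, 1095], [781.5, -308.0])]
top [([366.5, 118.1], [333, 113, 69, 12, 703], [863.4, -244.8]), ([118.7, 176.3], [109, 136, 19, 79, 834], [666.9, 617.7]), ([203.2, 220.8], [181, 199, 46, 44, 1562], [504.7, 319.6]), ([250.3, 362.2], [225, 329, 52, 71, 1495], [60.9, 154.2])]
```

View pics/s7.png

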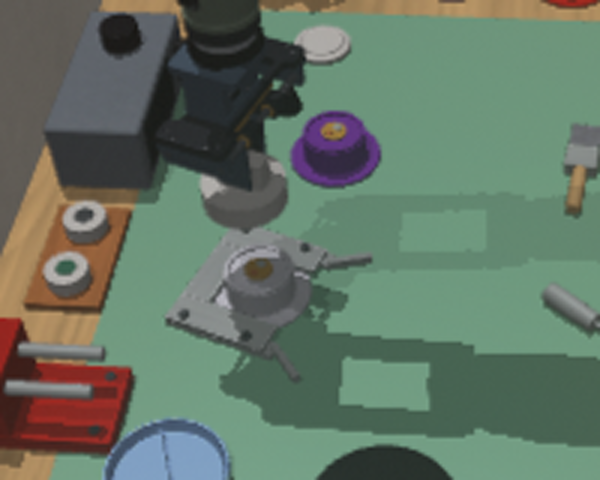

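The side view shows the cover hanging clear and the stand sitting home between the jaws at about (258,280) in the crop. Now I'll carry the cover to the pad, centre (505,320).

```bash
python3 -c "
from h import *
plan([504.5,319.5,150],dy=39,n=14)"
```

```text
now [672.9  38.8 200.2] [ 1.7997e+02  1.0000e-01 -1.9230e+01] F [-0.3  0.3 -2.5] w 21.6 t 17.0167
14 rows end [504.5 319.5 150. ] 19.75
[-1.8, -1.5, 0.36, 0, 0, -0.0486, -1.72, -1.58, 0.36, 0, 0, -0.0486, -1.64, -1.66, 0.36, 0, 0, -0.0486, -1.56, -1.74, 0.36, 0, 0, -0.0486, -1.47, -1.82, 0.36, 0, 0, -0.0486]
[-1.38, -1.89, 0.36, 0, 0, -0.0486, -1.29, -1.95, 0.36, 0, 0, -0.0486, -1.19, -2.01, 0.36, 0, 0, -0.0486, -1.1, -2.07, 0.36, 0, 0, -0.0486, -0.99, -2.12, 0.36, 0, 0, -0.0486]
[-0.89, -2.16, 0.35, 0, 0, -0.0486, -0.79, -2.2, 0.36, 0, 0, -0.0486, -0.67, -2.24, 0.35, 0, 0, -0.0486, -0.57, -2.27, 0.36, 0, 0, -0.0486]
```

Call:
step_arm(
  plan=[-1.8, -1.5, 0.36, 0, 0, -0.0486, -1.72, -1.58, 0.36, 0, 0, -0.0486, -1.64, -1.66, 0.36, 0, 0, -0.0486, -1.56, -1.74, 0.36, 0, 0, -0.0486, -1.47, -1.82, 0.36, 0, 0, -0.0486],
)

```text
time_s: 17.43
ee_pos: [612.4, 139.7, 182.7]
ee_rot: [180.0, 0.0, -5.2]
force: [0.3, -0.5, -0.6]
gripper_width: 21.7
gripper_force: 55.0
```

Call:
step_arm(
  plan=[-1.38, -1.89, 0.36, 0, 0, -0.0486, -1.29, -1.95, 0.36, 0, 0, -0.0486, -1.19, -2.01, 0.36, 0, 0, -0.0486, -1.1, -2.07, 0.36, 0, 0, -0.0486, -0.99, -2.12, 0.36, 0, 0, -0.0486],
)

```text
time_s: 17.85
ee_pos: [552.3, 240.2, 164.8]
ee_rot: [180.0, 0.0, 8.7]
force: [0.9, -0.5, -1.6]
gripper_width: 21.8
gripper_force: 55.0
```

Call:
step_arm(
  plan=[-0.89, -2.16, 0.35, 0, 0, -0.0486, -0.79, -2.2, 0.36, 0, 0, -0.0486, -0.67, -2.24, 0.35, 0, 0, -0.0486, -0.57, -2.27, 0.36, 0, 0, -0.0486, 0, 0, 0, 0, 0, 0],
)

```text
time_s: 18.27
ee_pos: [502.2, 322.5, 150.0]
ee_rot: [-179.9, 0.1, 20.0]
force: [0.0, -0.2, -2.1]
gripper_width: 21.5
gripper_force: 55.0
```

Call:
step_arm(
  plan=[0, 0, 1.5, 0, 0, 0, 0, 0, 1.5, 0, 0, 0, 0, 0, 1.5, 0, 0, 0, 0, 0, 1.5, 0, 0, 0, 0, 0, 1.0, 0, 0, 0],
)

```text
time_s: 18.68
ee_pos: [504.5, 318.8, 79.5]
ee_rot: [180.0, 0.1, 19.7]
force: [-0.1, -0.6, -2.2]
gripper_width: 21.7
gripper_force: 55.0
```

Call:
step_arm(
  plan=[0, 0, 0.6, 0, 0, 0, 0, 0, 0.6, 0, 0, 0, 0, 0, 0.4, 0, 0, 0, 0, 0, 0, 0, 0, 0],
)

```text
time_s: 19.02
ee_pos: [504.8, 319.4, 64.6]
ee_rot: [180.0, 0.0, 19.7]
force: [-0.7, -0.0, -1.8]
gripper_width: 21.4
gripper_force: 55.0
```

```bash
python3 - <<'E'
from h import *
s=sensors.state(); print(s['time_s'],s['ee_pos'],s['ee_rot'],s['force'],s['torque'])
p=viewer.grab_frame('wrist')
for n,z in(('pad_top',6),('cover_mid',44),('stand_mid',23)):
    print(n,[(round(d['score'],2),np.round(d['location']).tolist(),np.round(atz(p,d['location'],z,True)[:2],1).tolist()) for d in viewer.pinpoint(n,p)[:2]])
m=(p['img'].max(2)<45).astype('u1')
E
```

```text
19.0167 [504.77425884 319.36134207  64.59993857] [1.79992118e+02 3.88136466e-02 1.97432509e+01] [-0.71633163 -0.04077885 -1.80330958] [-0.06708902  0.2367364   0.0068298 ]
pad_top []
cover_mid []
stand_mid [(0.89, [631.0, 161.0], [669.7, 40.4])]
```

Call:
step_arm(
  plan=[0, 0, 0.4, 0, 0, 0, 0, 0, 0.3, 0, 0, 0, 0, 0, 0.2, 0, 0, 0, 0, 0, 0, 0, 0, 0],
)

```text
time_s: 19.55
ee_pos: [504.4, 319.3, 55.4]
ee_rot: [180.0, 0.1, 19.8]
force: [0.2, 1.0, -0.5]
gripper_width: 21.5
gripper_force: 55.0
```

Call:
step_arm(
  plan=[0, 0, 0.07, 0, 0, 0, 0, 0, 0.07, 0, 0, 0, 0, 0, 0.06, 0, 0, 0, 0, 0, 0, 0, 0, 0],
)

```text
time_s: 19.88
ee_pos: [505.0, 319.6, 54.2]
ee_rot: [-180.0, -0.0, 19.7]
force: [0.8, -0.0, -0.3]
gripper_width: 21.7
gripper_force: 55.0
```

Call:
step_arm(
  plan=[0, 0, 0.05, 0, 0, 0, 0, 0, 0.05, 0, 0, 0, 0, 0, 0, 0, 0, 0],
)

```text
time_s: 20.13
ee_pos: [505.0, 319.6, 54.2]
ee_rot: [-180.0, -0.0, 19.8]
force: [-2.0, -1.7, 5.5]
gripper_width: 22.1
gripper_force: 55.0
```

```bash
python3 -c "
from h import *
s=sensors.state(); print(s['time_s'],s['ee_pos'],s['ee_rot'],s['force'],s['torque'])"
```

```text
20.1333 [504.97573362 319.61481261  54.1968384 ] [-1.79988715e+02 -4.06065598e-02  1.97509065e+01] [-1.97520526 -1.71084362  5.50209159] [-0.33870543  0.53576134 -0.04376662]
```

The cover is resting (+5.5 N at z 54.2). I'll open the fingers and lift away.

Call:
step_arm(
  plan=[0, 0, 0, 0, 0, 0, 0, 0, 0, 0, 0, 0, 0, 0, 0, 0, 0, 0, 0, 0, 0, 0, 0, 0, 0, 0, 0, 0, 0, 0],
  hand=7,
)

```text
time_s: 20.55
ee_pos: [504.9, 319.6, 52.9]
ee_rot: [-180.0, -0.0, 19.8]
force: [-0.4, -0.4, 0.3]
gripper_width: 52.1
gripper_force: 0.0
```

Call:
step_arm(
  plan=[0, 0, 0, 0, 0, 0, 0, 0, 0, 0, 0, 0, 0, 0, 0, 0, 0, 0],
)

```text
time_s: 20.8
ee_pos: [504.9, 319.5, 53.0]
ee_rot: [-180.0, 0.0, 19.7]
force: [-0.0, 0.9, -0.1]
gripper_width: 69.8
gripper_force: 0.0
```

Call:
step_arm(
  plan=[0, 0, -0.5, 0, 0, 0, 0, 0, -1, 0, 0, 0, 0, 0, -2, 0, 0, 0, 0, 0, -2, 0, 0, 0, 0, 0, -2, 0, 0, 0],
)

```text
time_s: 21.22
ee_pos: [505.0, 319.6, 129.8]
ee_rot: [-180.0, -0.0, 19.7]
force: [0.6, 0.5, 1.1]
gripper_width: 69.9
gripper_force: 0.0
```

Call:
step_arm(
  plan=[-2.5, 0, -3, 0, 0, 0, -2.5, 0, -3, 0, 0, 0, -3.5, 0, -1, 0, 0, 0, -3.5, 0, 0, 0, 0, 0, -3.5, 0, 0, 0, 0, 0],
)

```text
time_s: 21.63
ee_pos: [358.2, 266.9, 200.0]
ee_rot: [-179.9, -0.2, 19.7]
force: [-0.2, -0.0, -0.3]
gripper_width: 70.1
gripper_force: 0.0
```

```bash
python3 - <<'E'
from h import *
s=sensors.state(); print(s['time_s'],s['ee_pos'],s['force'],s['gripper_width'])
Z=dict(cover_mid=40,stand_mid=23,fork=0,pad_top=6,tray_mid=9,loupe_mid=17,lid_mid=7,oil_mid=37.5)
for c in('side','top'):
  p=viewer.grab_frame(c)
  for n,z in Z.items():
    print(c,n,[(round(d['score'],2),np.round(atz(p,d['location'],z)[:2],1).tolist()) for d in viewer.pinpoint(n,p)[:3]])
  if c=='side': save(p,'end.png',(150,130,400,370),2.4)
E
```

```text
21.6333 [358.18735094 266.90730995 199.99547196] [-0.17371831 -0.0087543  -0.25423446] 70.08150191793155
side cover_mid [(0.86, [514.4, 328.5])]
side stand_mid [(0.97, [673.3, 33.0]), (0.95, [618.4, -222.2]), (0.71, [488.3, -605.5])]
side fork [(0.95, [668.2, 59.4])]
side pad_top [(0.69, [495.5, 320.8])]
side tray_mid [(0.74, [733.7, 296.5])]
side loupe_mid [(0.54, [700.5, -274.7])]
side lid_mid [(0.47, [665.4, -421.3])]
side oil_mid [(0.72, [631.4, 459.2])]
top cover_mid [(0.87, [506.9, 314.5])]
top stand_mid [(0.95, [669.4, 30.1]), (0.85, [327.4, -595.4]), (0.8, [620.1, -190.4])]
top fork [(0.96, [673.1, 31.5])]
top pad_top [(0.95, [509.4, 317.5]), (0.38, [642.3, 455.8])]
top tray_mid [(0.84, [737.0, 291.3])]
top loupe_mid [(0.45, [699.4, -277.0])]
top lid_mid [(0.65, [664.2, -415.1])]
top oil_mid [(0.59, [634.7, 456.0])]
```

View pics/end.png

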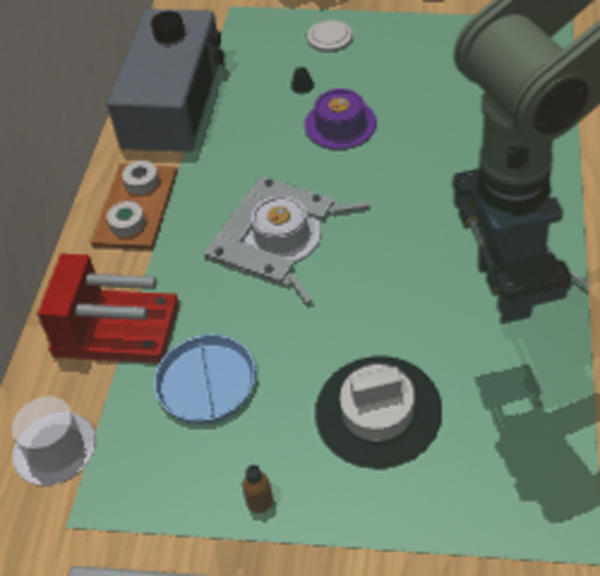

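In the final side view the cover rests inside the pad at about (378,400) and the stand sits in the fork at (280,225). The tray, loupe, lid and bottle have not moved. I'll do one numeric check with the wrist camera that the stand is fully home.

```bash
python3 -c "
from h import *
plan([535,90,200],dy=-38.9,n=8)"
```

```text
now [359.  267.2 198. ] [-180.      0.     19.75] F [-0.2  0.6  0.5] w 69.6 t 22.5333
8 rows end [535.  90. 200.] -19.16
[1.32, 2.83, -0.03, 0, 0, 0.0849, 1.56, 2.71, -0.02, 0, 0, 0.0849, 1.78, 2.56, -0.03, 0, 0, 0.0849, 1.99, 2.4, -0.02, 0, 0, 0.0849, 2.19, 2.23, -0.03, 0, 0, 0.0849]
[2.37, 2.03, -0.02, 0, 0, 0.0849, 2.53, 1.82, -0.03, 0, 0, 0.0849, 2.68, 1.61, -0.02, 0, 0, 0.0849]
```

Call:
step_arm(
  plan=[1.32, 2.83, -0.03, 0, 0, 0.0849, 1.56, 2.71, -0.02, 0, 0, 0.0849, 1.78, 2.56, -0.03, 0, 0, 0.0849, 1.99, 2.4, -0.02, 0, 0, 0.0849, 2.19, 2.23, -0.03, 0, 0, 0.0849],
)

```text
time_s: 22.95
ee_pos: [469.8, 155.3, 199.5]
ee_rot: [-180.0, -0.0, -4.8]
force: [0.5, -0.4, 0.6]
gripper_width: 70.1
gripper_force: 0.0
```

Call:
step_arm(
  plan=[2.37, 2.03, -0.02, 0, 0, 0.0849, 2.53, 1.82, -0.03, 0, 0, 0.0849, 2.68, 1.61, -0.02, 0, 0, 0.0849, 0, 0, 0, 0, 0, 0, 0, 0, 0, 0, 0, 0],
)

```text
time_s: 23.37
ee_pos: [535.6, 88.9, 199.6]
ee_rot: [180.0, 0.0, -19.3]
force: [-0.8, 1.2, 0.4]
gripper_width: 70.1
gripper_force: 0.0
```

```bash
python3 - <<'E'
from bev import *
p=viewer.grab_frame('wrist'); save(p,'w9.png')
q=dict(p); A=R.from_euler('z',19.17,degrees=True).as_matrix(); q['position']=A@(np.array(p['position'])-[672.8,38.6,0]); q['attitude']=A@rot(p['attitude'])
print(q['position'])
g=lambda z:cv2.cvtColor(bev(q,[0,0],z,s=4,H=640,W=640),cv2.COLOR_RGB2GRAY)
for z,r in((46,40),(6,58)):
    c=cv2.HoughCircles(cv2.medianBlur(g(z),5),cv2.HOUGH_GRADIENT,1.5,20,param1=80,param2=25,minRadius=int(r*4*.95),maxRadius=int(r*4*1.04))
    if c is not None: print(z,[(round((320-a[1])/4,1),round((320-a[0])/4,1),round(a[2]/4,1)) for a in c[0][:4]])
# axial profile of gradient along y=0 (z=15 fork bar) & front foot edge (z=6)
def prof(z,y,w):
    c=int(320-y*4); b=g(z)[:,c-w:c+w].mean(1); d=np.diff(cv2.GaussianBlur(b.reshape(-1,1),(1,5),0).ravel()); i=np.argsort(-abs(d))
    out=[]
    for k in i:
        if all(abs(k-o)>6 for o in out): out.append(k)
        if len(out)==7: break
    return [(round((320-k)/4,1),round(float(d[k]),1)) for k in sorted(out)]
print('z15',prof(15,0,10)); print('z6',prof(6,0,10)); print('z46',prof(46,0,10))
for n,z in(('stand_mid',23),('fork',0)):
    print(n,[(round(d['score'],2),np.round(atz(q,d['location'],z,True)[:2],1).tolist()) for d in viewer.pinpoint(n,p)[:2]])
E
```

```text
[-61.8792409    2.16932681 355.14571641]
46 [(np.float32(-0.4), np.float32(0.3), np.float32(39.2)), (np.float32(-5.3), np.float32(-4.6), np.float32(38.4)), (np.float32(5.2), np.float32(-0.1), np.float32(41.3)), (np.float32(-8.3), np.float32(2.6), np.float32(40.0))]
6 [(np.float32(0.7), np.float32(-0.4), np.float32(57.6)), (np.float32(22.1), np.float32(-2.7), np.float32(55.5)), (np.float32(-7.9), np.float32(-13.9), np.float32(55.9)), (np.float32(21.3), np.float32(-11.3), np.float32(58.4))]
z15 [(np.float64(57.0), 36.4), (np.float64(43.2), -10.6), (np.float64(41.0), 11.9), (np.float64(-12.5), 7.3), (np.float64(-34.0), -11.7), (np.float64(-38.0), -13.8), (np.float64(-56.8), -10.5)]
z6 [(np.float64(60.2), 35.8), (np.float64(46.0), -10.3), (np.float64(43.8), 11.6), (np.float64(-11.0), 7.2), (np.float64(-33.2), -11.2), (np.float64(-37.2), -13.4), (np.float64(-56.8), -10.5)]
z46 [(np.float64(46.2), 40.6), (np.float64(33.5), -11.8), (np.float64(31.5), 12.3), (np.float64(-17.0), 8.2), (np.float64(-36.5), -12.3), (np.float64(-40.0), -15.2), (np.float64(-57.2), -11.5)]
stand_mid [(0.74, [23.2, -243.4])]
fork []
```

The column circle fits at (-0.4, 0.3) and the foot at (0.7, -0.4) in the fork frame, so the stand is home. Handing in.

```bash
python3 -c "
from workcell import env
print(env.job_done())"
```

```text
the job is handed in; nothing more can be done
None
```

I stripped the cover from the stand and set it rim down on the rubber pad, left the stand home in the fork (within about 1 mm by wrist camera), did not move the other items, and handed the job in at about 23 s; no verdict was returned.

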